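# Clip the lens carrier into its nest

## Robot

A 6-joint arm with a two-finger parallel gripper is mounted at the origin on the work surface. World frame = base frame: x ahead of the robot, y to its left, z up, the work surface at z = 0. Lengths are in m, angles in degrees, forces in N, time in s.
With the tool pointing down it reaches from about 0.375 to 0.9 m from the base axis. Payload 3.1 kg.
Tool frame: the origin (TCP) lies at the very end of the fingers, on their centre line; the grasp point (between the pads) lies bot.grip_point_offset behind it (bot.grip_point_offset is the distance from the TCP to the grasp point, in m); z points along the fingers, y is the line along which they close (so a half turn about z gives the same grasp; the last joint's range is limited). The gripper opens to 87 mm and grips with 3 to 60 N. Pads are 19 mm wide; open, the fingers measure 117 mm over their backs; the gripper's body (75 mm by 190 mm) begins 51 mm behind the grasp point.
Start: joints at [-85.858, 30.224, 82.088, -0, 67.689, -10.227], TCP at [0.155, -0.605, 0.223] pointing down, gripper open.
Joint ranges: [-176.69, 176.69], [-43.24, 126.21], [12.49, 139.97], [-82, 262], [0, 151.66], [-163.58, 163.58]. Speed limits (degrees/s): [159.86, 159.86, 180, 180, 180, 180].

## Interface

Orientations are given as a 3x3 rotation matrix whose columns are the frame's x, y, z axes.
In Python, from rig import bot, viewer, ticket gives the robot as it stands.
- The arm moves only by the tool servo_tool, never from a script. Its argument "targets" is a list of rows, each an object with "offset": the shift along the tool's x, y, z in m, a list of three; "dr": the turn, a rotation vector about the tool's x, y, z in degrees, a list of three. In form: [{"offset": [x, y, z], "dr": [ax, ay, az]}, ...]. A call has 1 to 20 rows; each row is the pose to reach, as a shift and turn from the pose commanded when the call began, along the tool's axes at that moment; what a row does not reach only later rows make up. A row lasts 1/12 s, in which the tool goes at most 41.7 mm and 7.16 degrees, less where a joint would pass 70% of its speed; a pose out of reach is approached as far as the arm can. A call with a gripper value outside its range is refused whole. "gripper" is the gripper command: -1 is fully open, 1 is shut, values between are in proportion, set as the call begins (left out, the last holds). The fingers move at their own pace and stop on an object; the grip force is fixed at half the most. Time passes only in rows, so rows that repeat a pose let the fingers close. It gives the time, the measured TCP pose, the force, the opening and the grip force at its end, in the units of the state.
- bot.read_state(): the state, without advancing time (a new reading comes with each control period).
- viewer.capture(name): name is "scene" or "top"; returns a dict with "color" (400x640x3 uint8, red, green, blue), "camera_matrix" (3x3 intrinsics, pixels), "R" (3x3) and "t" (3): a world point X has camera coordinates R X + t. Camera axes: x right, y down, z forward; pixel columns grow to the right and rows downward; lengths in m; the calibration is good to about 2 mm. A picture is of the moment at which its call begins. There is no depth.
- ticket.hand_in(): hands the job in; it is judged then, once.
The state is a dict: "time_s": time; "joint_positions": joint angles; "qvel": joint speeds; "tau": joint torques, N m; "position": TCP position; "tcp_rot": TCP orientation; "force": force on the tool from outside, world axes, zero at the start; "moment": the same for the moment, N m; "opening": opening from 0.0 (shut) to 1.0 (fully open); "grasp_force": force on a finger pad.
Only numpy, scipy, OpenCV 4.12 (cv2) and the standard library are available. Lean on these libraries where they do the work, as an engineer would, in place of code of your own. Each camera call takes 0.05 s, during which the arm holds its last target. There are 200 camera calls.

## Task

Lift the white dust cover off the grey nest by its blue knob and set it down, upright on its feet, in the middle of the blue mat. Then take the brass lens carrier by its black bar, lay it in the nest so that it rests on the two orange spring catches, let go of it, and press it gently down, first one end until its catch snaps over it and then the other, until it lies flat and fully home on the nest's floor. The carrier holds glass, so do not drop it or lean hard on it, and leave the bottle, the disc stack and the cardboard box where they are.

Things in the scene. Friction and masses are not known exactly. Their poses are not given: they have to be found in the camera images.
- nest: Fixed grey tray, 180 mm along its x, 110 along y, 34 high; origin at the centre of its underside, z up. Pocket open at the top, 144 (x) by 94 (y) mm; its walls lean out 3 mm over the top 8 mm as a lead-in. A sprung catch sits in each end wall. A carrier laid in first rests on the catches, underside about 26 to 31 mm above the origin.
- nest_seat (a point): Centre of the nest's pocket floor (the tops of two black rubber seat pads that give up to 2 mm when pressed), 10 mm above the nest's underside; the carrier's origin comes here when it is home. Axes as the nest's.
- nose_a (a point): Innermost tip of the orange sprung catch (36 mm wide) in the nest's +x end wall when sprung out: 66 mm from the nest's middle, 20.8 mm above its underside. From this tip the catch slopes outward and up to the wall at 32.5 mm. An end of the carrier needs about 5 to 14 N on its red dot to push past; the catch then springs back over its top face.
- nose_b (a point): The same for the catch at the nest's -x end.
- carrier: Loose brass plate, 140 mm along x, 90 along y, 8 thick, about 0.35 kg, round lenses flush in its top; origin at the centre of its underside, z up. Black grip bar in the middle of its top: 44 mm along x, 16 thick along y, from 8 to 38 mm above the origin. Goes into the nest either way round, long side along the nest's long side, 2 mm of play on every side. Starts lying on the grey stand.
- pad_a (a point): Centre of the red 18 mm dot on the carrier's top face, 50 mm from its middle towards +x: a place to press. When home it is 18 mm above the nest's underside.
- pad_b (a point): The same red dot at the carrier's other end, 50 mm towards -x.
- stand: Fixed light grey block, 100 x 70 mm, 20 mm high, on which the carrier lies at the start; origin at the centre of its underside.
- cover: Loose white dust cover, 0.2 kg: a plate 180 mm along x, 110 along y, 5 thick, on four feet 8 mm long and 8 across at (+-64, +-39) mm; origin in the middle, level with the feet's undersides (plate from 8 to 13 mm above it). Starts on the nest, plate on the rim, feet inside the pocket.
- cover_knob (a point): Grip point on the cover's blue knob, 34 mm above the cover's origin. The knob stands in the middle of the cover: a neck 16 mm across from 13 to 23 mm and a round head 28 mm across from 23 to 45 mm above the origin.
- clean_mat: Fixed blue mat, 230 mm along its x, 180 along its y, 4 mm thick; origin at the centre of its underside. The cover goes on its middle.
- bottle: Bystander: amber bottle, 56 mm across, 120 mm high; origin at the centre of its underside.
- disc_stack: Bystander: stack of brass discs (one piece), 90 mm across, 20 mm high; origin at the centre of its underside.
- lens_box: Bystander: cardboard box 60 x 90 mm, 35 mm high; origin at the centre of its underside.
Things that resemble listed ones, but are neither listed nor needed, are in the scene too. Leave any green or pink look-alike of the carrier alone. Of the things that look like the cover, the smallest one is meant.

How it is judged:
By the outcome, as a careful person would: the job done as asked, in the order asked, and still so for the second after the job is handed in, with the robot touching nothing.
It also fails if it takes over 72 s, if anything falls off the work surface, if the arm or the gripper's body presses on something with over 40 N, if the wrist force passes 120 N, or if a joint passes its speed limit or range.

## Working session

There is one attempt and no reset: what is moved stays moved. The work goes in short steps, Python scripts to look and compute and a tool call to move; the robot and the scene stay as the last step left them, time stands still between calls to the robot, and variables do not carry over. Pictures are saved under pics/ and viewed, at most 10 in all, crops included, and the job is handed in when it is done.

Besides the shell and the picture viewer there is one more tool, called by a JSON object that holds its "op" and its "data". servo_tool: Moves the arm, as the interface text tells. Its arguments: {"type":"object","properties":{"targets":{"type":"array"},"gripper":{"type":"number"}},"required":["targets"]}

```bash
ls; mkdir -p pics; python3 - <<'E'
from rig import bot, viewer
import cv2
s=bot.read_state();print(s['time_s'],s['position'],s['tcp_rot'],s['opening'],bot.grip_point_offset)
for n in('scene','top'):
    c=viewer.capture(n);cv2.imwrite(f'pics/{n}0.png',c['color'][...,::-1]);print(n,c['camera_matrix'],c['R'],c['t'])
E
```

```text
pics
0.0 [ 0.15507898 -0.60472336  0.22159868] [[ 9.68710546e-01  2.48193168e-01 -1.68980332e-04]
 [ 2.48192971e-01 -9.68708353e-01  2.09205885e-03]
 [ 3.55542056e-04 -2.06853920e-03 -9.99997797e-01]] 0.9975981087184148 0.0187
scene [[459.09889771   0.         319.38294612]
 [  0.         459.09889771 206.78481051]
 [  0.           0.           1.        ]] [[-0.70662878  0.70758223  0.00177422]
 [ 0.47482866  0.47604488 -0.74021552]
 [-0.52460796 -0.52221515 -0.67236733]] [ 0.38290928 -0.13598247  1.51481044]
top [[427.47162681   0.         318.32331051]
 [  0.         427.47162681 198.34502868]
 [  0.           0.           1.        ]] [[ 9.08937187e-05 -9.99883324e-01 -1.52751434e-02]
 [-9.94841491e-01  1.45912075e-03 -1.01431149e-01]
 [ 1.01441602e-01  1.52055659e-02 -9.94725285e-01]] [-0.05815395  0.46818351  1.22463781]
```

View pics/scene0.png

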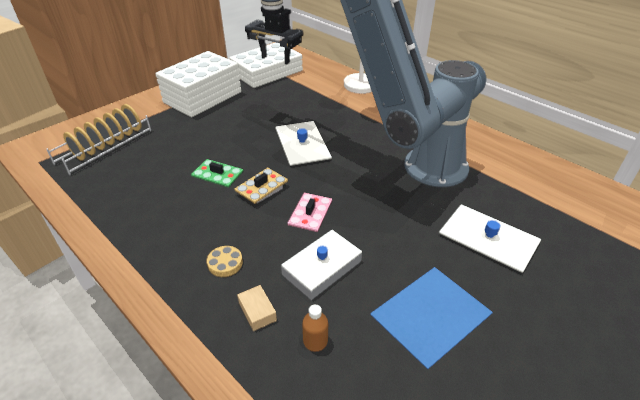

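View pics/top0.png

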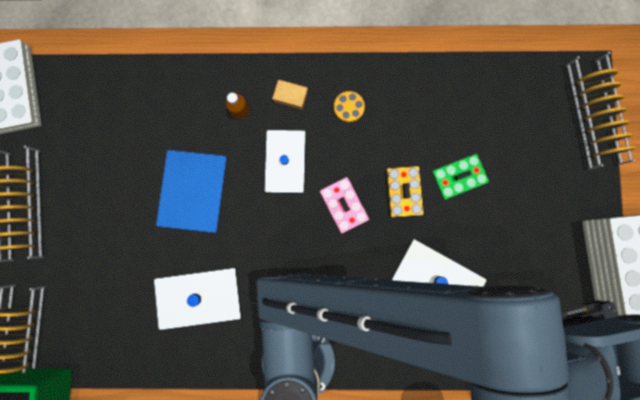

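The scene holds three white cover-like plates, in top view at (285,160), (197,298) and (440,270). The first is the smallest and stands on a grey block, so it is probably the cover. The plates like the carrier are brass (405,191), pink (344,205) and green (461,176), and the brass one is meant. The mat is at (192,190). Next I measure them and make the confirming crop.

```bash
cat > h.py <<'E'
from rig import bot, viewer
import cv2, numpy as np
from scipy.spatial.transform import Rotation as Ro
def ray(c,uv,z):
    uv=np.atleast_2d(uv).astype(float)
    d=np.c_[uv,np.ones(len(uv))]@np.linalg.inv(c['camera_matrix']).T@c['R']
    o=-c['R'].T@c['t']
    return (o+d*((z-o[2])/d[:,2])[:,None])[:,:2]
def px(c,X):
    p=c['camera_matrix']@(c['R']@np.array(X,float)+c['t']);return p[:2]/p[2]
def tri(c1,u1,c2,u2):
    P=[c['camera_matrix']@np.c_[c['R'],c['t']] for c in(c1,c2)]
    X=cv2.triangulatePoints(P[0],P[1],np.float64(u1).reshape(2,1),np.float64(u2).reshape(2,1))
    return X[:3,0]/X[3,0]
def hsv(c): return cv2.cvtColor(c['color'],cv2.COLOR_RGB2HSV)
def blobs(c,lo,hi,roi,amin=8):
    m=cv2.inRange(hsv(c),np.array(lo),np.array(hi)); k=np.zeros_like(m); x0,y0,x1,y1=roi
    k[y0:y1,x0:x1]=m[y0:y1,x0:x1]
    n,l,s,ce=cv2.connectedComponentsWithStats(k)
    o=sorted([i for i in range(1,n) if s[i,4]>=amin],key=lambda i:-s[i,4])
    return [(ce[i],s[i,4],(l==i).astype(np.uint8)) for i in o]
def rect(c,mask,z):
    k=max(cv2.findContours(mask,cv2.RETR_EXTERNAL,cv2.CHAIN_APPROX_NONE)[0],key=cv2.contourArea)[:,0]
    (x,y),(w,h),a=cv2.minAreaRect(np.float32(ray(c,k,z)*1000))
    if w<h: w,h,a=h,w,a+90
    return np.round([x,y,w,h,(a+90)%180-90],1)
def down(yaw):  # tool-down, tool x at world angle yaw
    return Ro.from_euler('z',yaw,degrees=True).as_matrix()@np.diag([1,-1,-1.])
def move(p,R=None):
    s=bot.read_state();R0=np.array(s['tcp_rot'])
    print('offset',np.round(R0.T@(np.array(p)-s['position']),4),'dr',np.round(Ro.from_matrix(R0.T@(R0 if R is None else R)).as_rotvec(degrees=True),2))
E
python3 - <<'E'
from h import *
c=viewer.capture('top');s=viewer.capture('scene')
W=([0,0,170],[179,50,255]);B=([105,120,60],[125,255,255]);RED=([0,150,150],[6,255,255])
for n,roi,z in(('nestcover',(255,120,315,205),.039),('L',(145,260,250,335),.013),('R',(385,235,495,285),.013)):
    b=blobs(c,*W,roi)[0];print(n,rect(c,b[2],z))
for cam,n,roi in((c,'top',(130,140,260,240)),(s,'scene',(360,250,500,370))):
    print('mat',n,rect(cam,blobs(cam,*B,roi)[0][2],.004))
k=[blobs(c,*B,(270,145,300,175))[0],blobs(s,*B,(310,240,335,265))[0]]
print('knob tri',tri(c,k[0][0],s,k[1][0]), ray(c,k[0][0],.075))
for cam,roi in((c,(380,160,428,222)),(s,(232,165,292,207))):
    r=[b[0] for b in blobs(cam,*RED,roi,3)]; print('red',r,[ray(cam,x,.028) for x in r])
print('brass',rect(c,blobs(c,[0,60,90],[40,255,255],(380,160,430,222))[0][2],.028))
print('scene plate',rect(s,blobs(s,[0,0,150],[179,50,255],(275,225,370,280))[0][2],.039))
a=cv2.resize(c['color'][115:235,250:440],None,fx=4,fy=4)[...,::-1]
cv2.imwrite('pics/crop1.png',a)
E
```

```text
nestcover [577.6  39.9 181.2 111.8  -1.2]
L [179.7 293.8 236.  144.7 -82.4]
R [ 236.  -405.3  235.3  130.2   60.7]
mat top [494.4 321.9 236.2 186.6  -6.2]
mat scene [493.7 324.6 230.3 180.3  -6.2]
knob tri [0.57660306 0.04124585 0.05887215] [[0.57423822 0.03878088]]
red [array([406.36363636, 208.09090909]), array([403.2, 174. ])] [array([[ 0.43895874, -0.31325335]]), array([[ 0.53868093, -0.30612208]])]
red [array([249.        , 191.15384615]), array([272.72727273, 175.81818182])] [array([[ 0.53591802, -0.30358495]]), array([[ 0.4374382 , -0.30948225]])]
brass [ 489.1 -309.5  147.2   96.7    3.8]
scene plate [576.5  43.4 183.2 113.6  -1.2]
```

View pics/crop1.png

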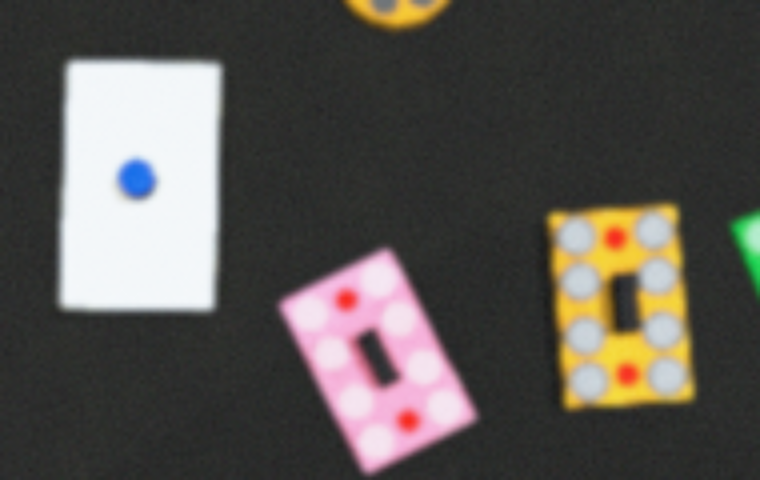

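The crop shows that the plate at crop (140,185) measures 181x112 mm, against about 235 mm for the others, so it is the dust cover on the nest. The brass plate at (622,305), with a black bar and two red dots, is the carrier.

```bash
python3 -c "
from h import *
move([.577,.0405,.15],down(-1.2))"
```

```text
offset [ 0.5689 -0.5205  0.0728] dr [-0.08 -0.   15.57]
```

{"op": "servo_tool", "data": {"targets": [{"offset":[0.03,-0.03,0.0],"dr":[0,0,1]},{"offset":[0.06,-0.055,0.0],"dr":[0,0,2]},{"offset":[0.09,-0.082,0.0],"dr":[0,0,3]},{"offset":[0.12,-0.11,0.0],"dr":[0,0,4]},{"offset":[0.15,-0.137,0.01],"dr":[0,0,5]},{"offset":[0.18,-0.165,0.01],"dr":[0,0,6]},{"offset":[0.21,-0.192,0.02],"dr":[0,0,7]},{"offset":[0.24,-0.22,0.02],"dr":[0,0,8]},{"offset":[0.27,-0.247,0.03],"dr":[0,0,9]},{"offset":[0.3,-0.275,0.03],"dr":[0,0,10]},{"offset":[0.33,-0.302,0.04],"dr":[0,0,11]},{"offset":[0.36,-0.33,0.04],"dr":[0,0,12]},{"offset":[0.39,-0.357,0.05],"dr":[0,0,13]},{"offset":[0.42,-0.385,0.05],"dr":[0,0,14]},{"offset":[0.45,-0.412,0.06],"dr":[0,0,15]},{"offset":[0.48,-0.44,0.06],"dr":[0,0,15.6]},{"offset":[0.51,-0.467,0.07],"dr":[0,0,15.6]},{"offset":[0.54,-0.495,0.07],"dr":[0,0,15.6]},{"offset":[0.56,-0.512,0.073],"dr":[0,0,15.6]},{"offset":[0.569,-0.5205,0.073],"dr":[0,0,15.6]}], "gripper": -1}}

```text
time_s: 1.87
position: [0.5789, 0.0433, 0.149]
tcp_rot: [[1.0, -0.018, 0.001], [-0.018, -1.0, 0.001], [0.001, -0.001, -1.0]]
force: [0.1, -0.6, 0.1]
opening: 1.001
grasp_force: 0.0
```

{"op": "servo_tool", "data": {"targets": [{"offset":[0,0,0],"dr":[0,0,0]},{"offset":[0,0,0],"dr":[0,0,0]},{"offset":[0,0,0],"dr":[0,0,0]}]}}

```text
time_s: 2.12
position: [0.5761, 0.0388, 0.1495]
tcp_rot: [[1.0, -0.022, -0.001], [-0.022, -1.0, -0.0], [-0.001, 0.0, -1.0]]
force: [0.2, -0.7, -0.6]
opening: 0.999
grasp_force: 0.0
```

```bash
python3 -c "
from h import *
s=bot.read_state();print(s['tcp_rot'])
move([.577,.0405,.045],down(-1.2))"
```

```text
[[ 9.99746462e-01 -2.24702396e-02 -1.44906705e-03]
 [-2.24708920e-02 -9.99747403e-01 -4.35485004e-04]
 [-1.43891556e-03  4.67936421e-04 -9.99998855e-01]]
offset [ 0.0011 -0.0018  0.1045] dr [ 0.03  0.08 -0.09]
```

{"op": "servo_tool", "data": {"targets": [{"offset":[0.001,-0.002,0.015],"dr":[0,0,0]},{"offset":[0.001,-0.002,0.03],"dr":[0,0,0]},{"offset":[0.001,-0.002,0.045],"dr":[0,0,0]},{"offset":[0.001,-0.002,0.06],"dr":[0,0,0]},{"offset":[0.001,-0.002,0.075],"dr":[0,0,0]},{"offset":[0.001,-0.002,0.088],"dr":[0,0,0]},{"offset":[0.001,-0.002,0.097],"dr":[0,0,0]},{"offset":[0.001,-0.002,0.102],"dr":[0,0,0]},{"offset":[0.001,-0.002,0.1045],"dr":[0,0,0]},{"offset":[0.001,-0.002,0.1045],"dr":[0,0,0]},{"offset":[0.001,-0.002,0.1045],"dr":[0,0,0]}]}}

```text
time_s: 3.03
position: [0.5785, 0.0416, 0.0456]
tcp_rot: [[1.0, -0.022, 0.001], [-0.022, -1.0, -0.0], [0.001, 0.0, -1.0]]
force: [-0.2, 0.6, 0.3]
opening: 1.0
grasp_force: 0.0
```

{"op": "servo_tool", "data": {"targets": [{"offset":[0,0,0],"dr":[0,0,0]},{"offset":[0,0,0],"dr":[0,0,0]},{"offset":[0,0,0],"dr":[0,0,0]},{"offset":[0,0,0],"dr":[0,0,0]},{"offset":[0,0,0],"dr":[0,0,0]},{"offset":[0,0,0],"dr":[0,0,0]},{"offset":[0,0,0],"dr":[0,0,0]},{"offset":[0,0,0],"dr":[0,0,0]},{"offset":[0,0,0],"dr":[0,0,0]},{"offset":[0,0,0],"dr":[0,0,0]}], "gripper": 1}}

```text
time_s: 3.87
position: [0.5782, 0.0418, 0.045]
tcp_rot: [[1.0, -0.021, -0.0], [-0.021, -1.0, -0.0], [-0.0, 0.0, -1.0]]
force: [0.6, -2.4, 0.1]
opening: 0.326
grasp_force: 0.6
```

{"op": "servo_tool", "data": {"targets": [{"offset":[0,0,0],"dr":[0,0,0]},{"offset":[0,0,0],"dr":[0,0,0]},{"offset":[0,0,0],"dr":[0,0,0]},{"offset":[0,0,-0.003],"dr":[0,0,0]},{"offset":[0,0,-0.007],"dr":[0,0,0]},{"offset":[0,0,-0.013],"dr":[0,0,0]},{"offset":[0,0,-0.02],"dr":[0,0,0]},{"offset":[0,0,-0.03],"dr":[0,0,0]},{"offset":[0,0,-0.04],"dr":[0,0,0]},{"offset":[0,0,-0.05],"dr":[0,0,0]},{"offset":[0,0,-0.06],"dr":[0,0,0]},{"offset":[0,0,-0.067],"dr":[0,0,0]},{"offset":[0,0,-0.07],"dr":[0,0,0]},{"offset":[0,0,-0.07],"dr":[0,0,0]}]}}

```text
time_s: 5.03
position: [0.5788, 0.0419, 0.1163]
tcp_rot: [[1.0, -0.021, 0.002], [-0.021, -1.0, -0.0], [0.002, 0.0, -1.0]]
force: [-0.2, -0.3, -2.3]
opening: 0.312
grasp_force: 30.0
```

```bash
python3 - <<'E'
from h import *
c=viewer.capture('top');s=viewer.capture('scene')
a=cv2.resize(s['color'][150:300,240:440],None,fx=3,fy=3); b=cv2.resize(c['color'][100:250,230:430],None,fx=3,fy=3)
cv2.imwrite('pics/lift.png',np.vstack([a,b])[::1,:,::-1][:900:,:] if 0 else cv2.resize(np.hstack([a,b]),(800,300))[...,::-1])
move([.494,.323,.11],down(-6.2))
E
```

```text
offset [-0.09   -0.2791  0.005 ] dr [-0.    0.02  4.97]
```

View pics/lift.png

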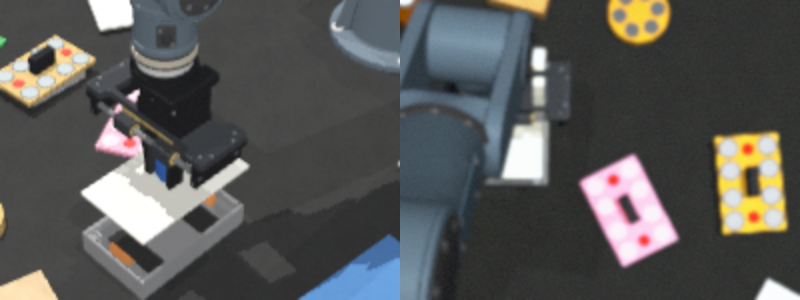

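The cover hangs level over the open nest in the left view, with the orange catches visible near (120,255). Next it goes to the mat.

{"op": "servo_tool", "data": {"targets": [{"offset":[-0.003,-0.009,0],"dr":[0,0,0]},{"offset":[-0.008,-0.025,0],"dr":[0,0,0.5]},{"offset":[-0.014,-0.045,0],"dr":[0,0,1]},{"offset":[-0.022,-0.068,0],"dr":[0,0,1.5]},{"offset":[-0.03,-0.093,0],"dr":[0,0,2]},{"offset":[-0.038,-0.118,0],"dr":[0,0,2.5]},{"offset":[-0.046,-0.143,0],"dr":[0,0,3]},{"offset":[-0.054,-0.168,0],"dr":[0,0,3.5]},{"offset":[-0.062,-0.193,0],"dr":[0,0,4]},{"offset":[-0.07,-0.217,0],"dr":[0,0,4.5]},{"offset":[-0.077,-0.239,0.002],"dr":[0,0,5]},{"offset":[-0.083,-0.257,0.004],"dr":[0,0,5]},{"offset":[-0.087,-0.27,0.005],"dr":[0,0,5]},{"offset":[-0.09,-0.277,0.005],"dr":[0,0,5]},{"offset":[-0.09,-0.279,0.005],"dr":[0,0,5]},{"offset":[-0.09,-0.279,0.005],"dr":[0,0,5]},{"offset":[-0.09,-0.279,0.005],"dr":[0,0,5]}]}}

```text
time_s: 6.55
position: [0.4946, 0.3222, 0.11]
tcp_rot: [[0.994, -0.109, 0.0], [-0.109, -0.994, -0.0], [0.0, 0.0, -1.0]]
force: [0.7, 0.0, -2.4]
opening: 0.311
grasp_force: 30.0
```

```bash
python3 - <<'E'
from h import *
c=viewer.capture('top');s=viewer.capture('scene')
W=([0,0,150],[179,50,255])
b=blobs(s,*W,(350,190,520,380))[0];z=bot.read_state()['position'][2]-.019+.013;print(b[:2],rect(s,b[2],z))
B=([100,120,60],[125,255,255])
for b in blobs(s,*B,(350,190,520,380),300)[:2]: print('mat',b[:2])
cv2.imwrite('pics/mat1.png',cv2.resize(s['color'][180:380,340:540],None,fx=2.5,fy=2.5)[...,::-1])
move([.494,.323,.0245],down(-6.2))
E
```

```text
(array([428.39334342, 296.95007564]), np.int32(1983)) [522.  321.9 124.7 111.9  -6.3]
mat (array([429.9953271 , 327.26192818]), np.int32(4066))
offset [-0.0008 -0.0011  0.0856] dr [ 0.02 -0.   -0.11]
```

View pics/mat1.png

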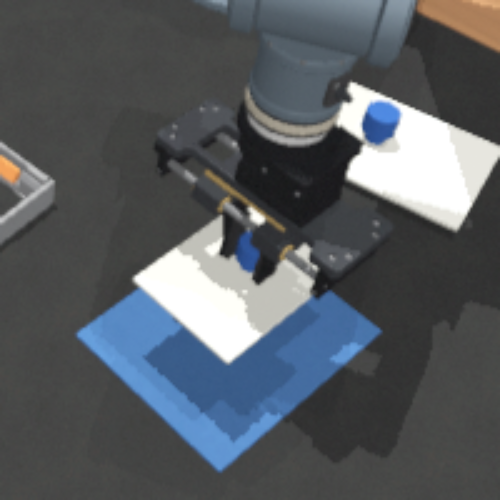

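The cover hangs aligned over the mat, centred near (235,290) in the crop. Next I lower it.

{"op": "servo_tool", "data": {"targets": [{"offset":[0,-0.001,0.006],"dr":[0,0,0]},{"offset":[0,-0.001,0.016],"dr":[0,0,0]},{"offset":[0,-0.001,0.028],"dr":[0,0,0]},{"offset":[0,-0.001,0.04],"dr":[0,0,0]},{"offset":[0,-0.001,0.052],"dr":[0,0,0]},{"offset":[0,-0.001,0.063],"dr":[0,0,0]},{"offset":[0,-0.001,0.071],"dr":[0,0,0]},{"offset":[0,-0.001,0.077],"dr":[0,0,0]},{"offset":[0,-0.001,0.081],"dr":[0,0,0]},{"offset":[0,-0.001,0.083],"dr":[0,0,0]},{"offset":[0,-0.001,0.0845],"dr":[0,0,0]},{"offset":[0,-0.001,0.0855],"dr":[0,0,0]},{"offset":[0,-0.001,0.0855],"dr":[0,0,0]},{"offset":[0,-0.001,0.0855],"dr":[0,0,0]}]}}

```text
time_s: 7.82
position: [0.4946, 0.324, 0.025]
tcp_rot: [[0.994, -0.109, 0.001], [-0.109, -0.994, 0.0], [0.001, -0.0, -1.0]]
force: [0.2, 0.2, -2.5]
opening: 0.318
grasp_force: 30.0
```

{"op": "servo_tool", "data": {"targets": [{"offset":[0,0,0.0005],"dr":[0,0,0]},{"offset":[0,0,0.001],"dr":[0,0,0]},{"offset":[0,0,0.0015],"dr":[0,0,0]},{"offset":[0,0,0.002],"dr":[0,0,0]},{"offset":[0,0,0.002],"dr":[0,0,0]},{"offset":[0,0,0.002],"dr":[0,0,0]}]}}

```text
time_s: 8.32
position: [0.4944, 0.3239, 0.023]
tcp_rot: [[0.994, -0.109, 0.0], [-0.109, -0.994, 0.0], [0.0, -0.0, -1.0]]
force: [-0.7, -0.4, 2.7]
opening: 0.315
grasp_force: 30.0
```

Force has turned from -2.5 to +2.7 N, so the feet are on the mat. I release and rise.

{"op": "servo_tool", "data": {"targets": [{"offset":[0,0,0],"dr":[0,0,0]},{"offset":[0,0,0],"dr":[0,0,0]},{"offset":[0,0,0],"dr":[0,0,0]},{"offset":[0,0,0],"dr":[0,0,0]},{"offset":[0,0,0],"dr":[0,0,0]},{"offset":[0,0,0],"dr":[0,0,0]},{"offset":[0,0,0],"dr":[0,0,0]},{"offset":[0,0,0],"dr":[0,0,0]},{"offset":[0,0,-0.01],"dr":[0,0,0]},{"offset":[0,0,-0.03],"dr":[0,0,0]},{"offset":[0,0,-0.06],"dr":[0,0,0]},{"offset":[0,0,-0.09],"dr":[0,0,0]},{"offset":[0,0,-0.11],"dr":[0,0,0]},{"offset":[0,0,-0.12],"dr":[0,0,0]},{"offset":[0,0,-0.12],"dr":[0,0,0]}], "gripper": -1}}

```text
time_s: 9.57
position: [0.496, 0.3246, 0.1457]
tcp_rot: [[0.994, -0.108, 0.006], [-0.108, -0.994, 0.002], [0.005, -0.003, -1.0]]
force: [0.6, -0.6, -0.6]
opening: 1.001
grasp_force: 0.0
```

```bash
python3 -c "
from h import *
move([.488,-.308,.13],down(3.8))"
```

```text
offset [0.0606 0.6298 0.0142] dr [ -0.14  -0.32 -10.02]
```

{"op": "servo_tool", "data": {"targets": [{"offset":[0.002,0.015,0],"dr":[0,0,0]},{"offset":[0.005,0.048,0],"dr":[0,0,-1]},{"offset":[0.009,0.085,0],"dr":[0,0,-2]},{"offset":[0.012,0.122,0],"dr":[0,0,-3]},{"offset":[0.016,0.16,0],"dr":[0,0,-4]},{"offset":[0.02,0.198,0],"dr":[0,0,-5]},{"offset":[0.023,0.236,0],"dr":[0,0,-6]},{"offset":[0.027,0.274,0],"dr":[0,0,-7]},{"offset":[0.031,0.312,0],"dr":[0,0,-8]},{"offset":[0.035,0.35,0],"dr":[0,0,-9]},{"offset":[0.038,0.388,0],"dr":[0,0,-10]},{"offset":[0.042,0.426,0],"dr":[0,0,-10]},{"offset":[0.046,0.464,0],"dr":[0,0,-10]},{"offset":[0.05,0.502,0],"dr":[0,0,-10]},{"offset":[0.053,0.54,0],"dr":[0,0,-10]},{"offset":[0.057,0.575,0.005],"dr":[0,0,-10]},{"offset":[0.06,0.603,0.01],"dr":[0,0,-10]},{"offset":[0.062,0.621,0.013],"dr":[0,0,-10]},{"offset":[0.062,0.629,0.013],"dr":[0,0,-10]},{"offset":[0.062,0.629,0.013],"dr":[0,0,-10]}]}}

```text
time_s: 11.23
position: [0.4864, -0.309, 0.1282]
tcp_rot: [[0.998, 0.063, -0.002], [0.063, -0.998, 0.002], [-0.002, -0.002, -1.0]]
force: [-0.7, 0.2, -0.2]
opening: 0.995
grasp_force: 0.0
```

```bash
python3 - <<'E'
from h import *
c=viewer.capture('top');s=viewer.capture('scene')
st=bot.read_state();print(st['position'])
W=([0,0,160],[179,50,255]);B=([100,120,60],[125,255,255])
# cover on mat
for n,cam,roi in(('top',c,(150,140,235,240)),('scene',s,(365,250,500,370))):
    b=blobs(cam,*W,roi)
    if b: print('cover',n,b[0][1],rect(cam,b[0][2],.017))
    print('mat',n,rect(cam,blobs(cam,*B,roi)[0][2],.004))
# nest: orange catches
for n,cam,roi in(('top',c,(255,120,315,205)),('scene',s,(275,225,370,300))):
    o=blobs(cam,[5,130,90],[22,255,255],roi,5);print(n,[(x[0],x[1],ray(cam,x[0],.027)) for x in o[:3]])
    g=blobs(cam,[0,0,75],[179,60,255],roi,50);print('nest',n,g[0][1],rect(cam,g[0][2],.034))
a=cv2.resize(c['color'][110:220,140:320],None,fx=3,fy=3);b=cv2.resize(s['color'][215:380,240:510],None,fx=2,fy=2)
cv2.imwrite('pics/n1.png',np.vstack([cv2.copyMakeBorder(x[:330],0,0,0,540-x.shape[1],0) for x in(a,b)])[:600,:,::-1])
E
```

```text
[ 0.48678932 -0.3064498   0.12890009]
cover top 2191 [493.3 324.  180.6 110.9  -6.1]
mat top [494.3 321.8 236.  185.8  -6.4]
cover scene 2968 [493.  327.  181.7 111.6  -6.2]
mat scene [493.7 324.8 230.4 180.   -6.3]
top [(array([285.16666667, 137.15384615]), np.int32(78), array([[0.64983554, 0.03956232]]))]
nest top 1282 [580.   40.  185.2 117.8  -1.4]
scene [(array([341.30263158, 246.60526316]), np.int32(76), array([[0.50474416, 0.04440169]])), (array([299.96610169, 276.28813559]), np.int32(59), array([[0.6500328, 0.0401149]]))]
nest scene 2456 [584.3  50.  200.  131.5  -1. ]
```

View pics/n1.png

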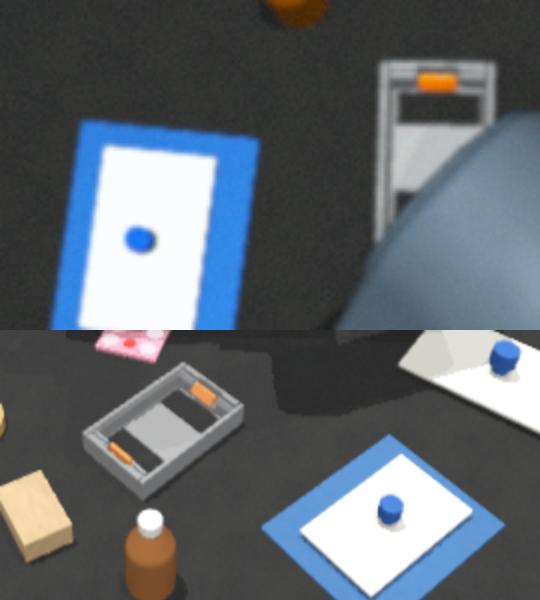

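The cover sits within about 2 mm of the mat's middle, upright. The nest is open with both catches visible. I go down on the carrier's bar.

```bash
python3 -c "
from h import *
move([.488,-.308,.033],down(3.8));print(bot.read_state()['position'])"
```

```text
offset [0.0013 0.0019 0.0959] dr [-0.15  0.1  -0.02]
[ 0.48678932 -0.3064498   0.12890009]
```

{"op": "servo_tool", "data": {"targets": [{"offset":[0,0,0.012],"dr":[0,0,0]},{"offset":[0,0,0.027],"dr":[0,0,0]},{"offset":[0,0,0.042],"dr":[0,0,0]},{"offset":[0,0,0.056],"dr":[0,0,0]},{"offset":[0,0,0.069],"dr":[0,0,0]},{"offset":[0,0,0.08],"dr":[0,0,0]},{"offset":[0,0,0.088],"dr":[0,0,0]},{"offset":[0,0,0.093],"dr":[0,0,0]},{"offset":[0,0,0.096],"dr":[0,0,0]},{"offset":[0,0,0.096],"dr":[0,0,0]},{"offset":[0,0,0.096],"dr":[0,0,0]},{"offset":[0,0,0.096],"dr":[0,0,0]}]}}

```text
time_s: 12.33
position: [0.488, -0.3085, 0.0341]
tcp_rot: [[0.998, 0.066, 0.001], [0.066, -0.998, -0.001], [0.001, 0.001, -1.0]]
force: [0.8, -0.2, -0.3]
opening: 1.003
grasp_force: 0.0
```

{"op": "servo_tool", "data": {"targets": [{"offset":[0,0,0],"dr":[0,0,0]},{"offset":[0,0,0],"dr":[0,0,0]},{"offset":[0,0,0],"dr":[0,0,0]},{"offset":[0,0,0],"dr":[0,0,0]},{"offset":[0,0,0],"dr":[0,0,0]},{"offset":[0,0,0],"dr":[0,0,0]},{"offset":[0,0,0],"dr":[0,0,0]},{"offset":[0,0,0],"dr":[0,0,0]},{"offset":[0,0,0],"dr":[0,0,0]},{"offset":[0,0,0],"dr":[0,0,0]},{"offset":[0,0,0],"dr":[0,0,0]},{"offset":[0,0,0],"dr":[0,0,0]},{"offset":[0,0,0],"dr":[0,0,0]},{"offset":[0,0,0],"dr":[0,0,0]}], "gripper": 1}}

```text
time_s: 13.5
position: [0.4879, -0.3086, 0.0336]
tcp_rot: [[0.998, 0.066, 0.0], [0.066, -0.998, -0.001], [0.0, 0.001, -1.0]]
force: [-0.2, -1.3, -0.8]
opening: 0.18
grasp_force: 30.0
```

{"op": "servo_tool", "data": {"targets": [{"offset":[0,0,-0.003],"dr":[0,0,0]},{"offset":[0,0,-0.008],"dr":[0,0,0]},{"offset":[0,0,-0.015],"dr":[0,0,0]},{"offset":[0,0,-0.025],"dr":[0,0,0]},{"offset":[0,0,-0.036],"dr":[0,0,0]},{"offset":[0,0,-0.048],"dr":[0,0,0]},{"offset":[0,0,-0.06],"dr":[0,0,0]},{"offset":[0,0,-0.07],"dr":[0,0,0]},{"offset":[0,0,-0.077],"dr":[0,0,0]},{"offset":[0,0,-0.08],"dr":[0,0,0]},{"offset":[0,0,-0.08],"dr":[0,0,0]}]}}

```text
time_s: 14.42
position: [0.4881, -0.3085, 0.1147]
tcp_rot: [[0.998, 0.066, 0.001], [0.066, -0.998, -0.001], [0.001, 0.001, -1.0]]
force: [-0.2, -0.1, -5.0]
opening: 0.18
grasp_force: 30.0
```

```bash
python3 - <<'E'
from h import *
c=viewer.capture('top');s=viewer.capture('scene')
st=bot.read_state();print(st['position'],st['force'])
RED=([0,150,130],[6,255,255]);z=st['position'][2]-.0336+.028
for n,cam,X in(('top',c,None),('scene',s,None)):
    u=px(cam,[.488,-.308,z]).astype(int)
    for b in blobs(cam,*RED,(u[0]-45,u[1]-45,u[0]+45,u[1]+45),3)[:3]: print(n,b[0],b[1],ray(cam,b[0],z))
    # top: remaining nest outline catches
    for roi,nn in(((255,120,315,205),'top'),((275,225,370,300),'scene')):
        if nn==n: print('catch',[(x[0],ray(cam,x[0],.027)) for x in blobs(cam,[5,130,90],[22,255,255],roi,5)[:2]])
cv2.imwrite('pics/c2.png',cv2.resize(s['color'][60:240,180:380],None,fx=3,fy=3)[...,::-1])
move([.577,.0415,.11],down(-1.4))
E
```

```text
[ 0.4874266  -0.30791875  0.11339248] [-0.7599017  -0.59668825 -4.42911019]
catch [(array([285.16666667, 137.15384615]), array([[0.64983554, 0.03956232]]))]
scene [246.3125 170.1875] 16 [[ 0.53629611 -0.30253353]]
scene [230. 175.] 11 [[ 0.58294878 -0.31760872]]
catch [(array([341.34210526, 246.63157895]), array([[0.50473951, 0.04453922]])), (array([299.96610169, 276.28813559]), array([[0.6500328, 0.0401149]]))]
offset [ 0.1123 -0.3428  0.0035] dr [-0.03  0.03  5.17]
```

View pics/c2.png

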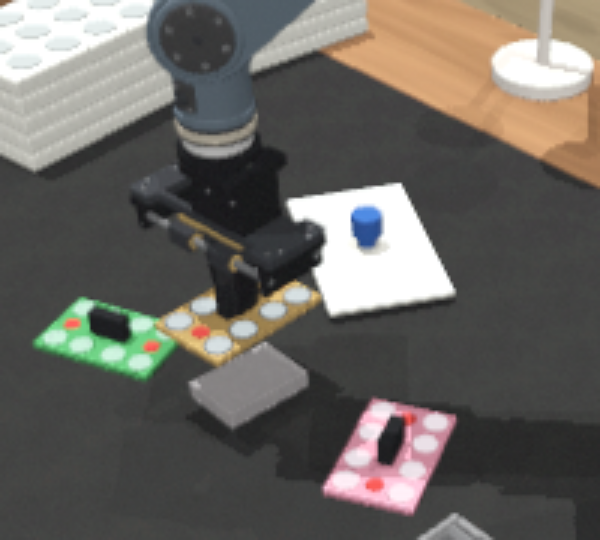

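The carrier hangs level in the gripper near (240,315) in the crop. I move it over the nest.

{"op": "servo_tool", "data": {"targets": [{"offset":[0.002,-0.006,0],"dr":[0,0,0]},{"offset":[0.006,-0.018,0],"dr":[0,0,0.3]},{"offset":[0.012,-0.036,0],"dr":[0,0,0.6]},{"offset":[0.019,-0.058,0],"dr":[0,0,1]},{"offset":[0.027,-0.082,0],"dr":[0,0,1.4]},{"offset":[0.035,-0.107,0],"dr":[0,0,1.8]},{"offset":[0.043,-0.132,0],"dr":[0,0,2.2]},{"offset":[0.052,-0.157,0],"dr":[0,0,2.6]},{"offset":[0.06,-0.182,0],"dr":[0,0,3]},{"offset":[0.068,-0.207,0],"dr":[0,0,3.4]},{"offset":[0.076,-0.232,0],"dr":[0,0,3.8]},{"offset":[0.084,-0.257,0],"dr":[0,0,4.2]},{"offset":[0.092,-0.281,0],"dr":[0,0,4.6]},{"offset":[0.1,-0.303,0],"dr":[0,0,5]},{"offset":[0.106,-0.321,0],"dr":[0,0,5.2]},{"offset":[0.11,-0.334,0],"dr":[0,0,5.2]},{"offset":[0.112,-0.341,0],"dr":[0,0,5.2]},{"offset":[0.113,-0.343,0],"dr":[0,0,5.2]},{"offset":[0.113,-0.343,0],"dr":[0,0,5.2]},{"offset":[0.113,-0.343,0],"dr":[0,0,5.2]}]}}

```text
time_s: 16.18
position: [0.5776, 0.0407, 0.1133]
tcp_rot: [[1.0, -0.025, -0.001], [-0.025, -1.0, -0.0], [-0.001, 0.0, -1.0]]
force: [-0.6, 0.3, -4.5]
opening: 0.182
grasp_force: 30.0
```

{"op": "servo_tool", "data": {"targets": [{"offset":[0,0,0.004],"dr":[0,0,0]},{"offset":[0,0,0.011],"dr":[0,0,0]},{"offset":[0,0,0.02],"dr":[0,0,0]},{"offset":[0,0,0.029],"dr":[0,0,0]},{"offset":[0,0,0.038],"dr":[0,0,0]},{"offset":[0,0,0.045],"dr":[0,0,0]},{"offset":[0,0,0.049],"dr":[0,0,0]},{"offset":[0,0,0.05],"dr":[0,0,0]},{"offset":[0,0,0.05],"dr":[0,0,0]},{"offset":[0,0,0.05],"dr":[0,0,0]}]}}

```text
time_s: 17.02
position: [0.5782, 0.0416, 0.0637]
tcp_rot: [[1.0, -0.025, 0.001], [-0.025, -1.0, -0.0], [0.001, 0.0, -1.0]]
force: [0.3, -0.6, -5.1]
opening: 0.182
grasp_force: 30.0
```

```bash
python3 - <<'E'
from h import *
s=viewer.capture('scene')
st=bot.read_state();print(st['position'],st['force'])
z=st['position'][2]-.0336+.028
for b in blobs(s,[0,150,130],[6,255,255],(270,200,370,290),3)[:3]: print(b[0],b[1],ray(s,b[0],z))
cv2.imwrite('pics/n2.png',cv2.resize(s['color'][190:310,250:400],None,fx=5,fy=5)[...,::-1])
E
```

```text
[0.57833201 0.04155445 0.06391735] [ 0.38635008 -0.52568121 -3.32192022]
[307.4  263.64] 25 [[0.62697495 0.04336927]]
```

View pics/n2.png

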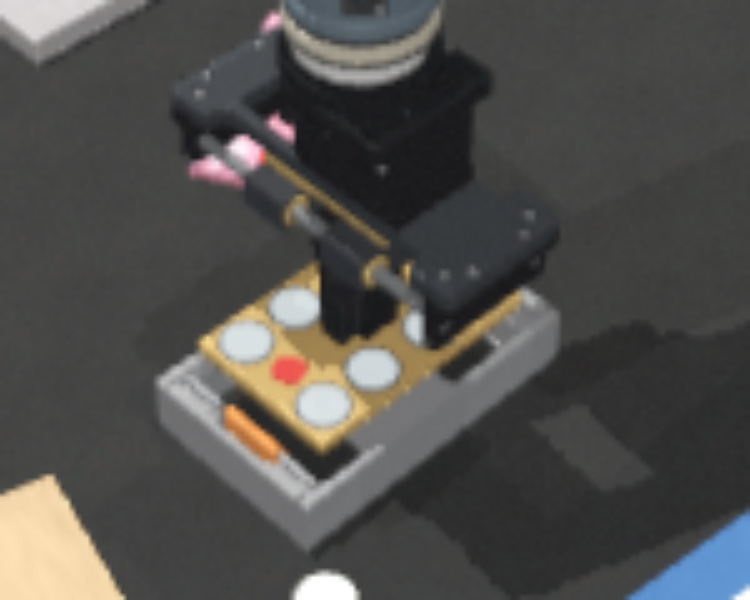

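```bash
python3 - <<'E'
from h import *
s=viewer.capture('scene')
P=ray(s,[[158/5+249.5,383/5+189.5],[313/5+249.5,502/5+189.5],[558/5+249.5,310/5+189.5]],.034)
print(P,(P[0]+P[2])/2, np.linalg.norm(P[0]-P[1]),np.linalg.norm(P[1]-P[2]))
g=cv2.cvtColor(s['color'],cv2.COLOR_RGB2GRAY)
# carrier plate corners
b=blobs(s,[8,60,90],[40,255,255],(285,240,345,285),20)[0];z=bot.read_state()['position'][2]-.0336+.028
k=np.argwhere(b[2])[:,::-1]; 
for n,f in(('left',k[:,0].argmin()),('bottom',k[:,1].argmax())): print(n,k[f],ray(s,k[f],z))
E
```

```text
[[ 0.66494258 -0.01268485]
 [ 0.6616976   0.09501538]
 [ 0.48602171  0.09650978]] [0.57548215 0.04191246] 0.10774909919712872 0.17568225168799845
left [289 258] [[ 0.64661168 -0.00192934]]
bottom [314 280] [[0.65115281 0.0909748 ]]
```

{"op": "servo_tool", "data": {"targets": [{"offset":[-0.0005,0.0012,0.003],"dr":[0,0,0]},{"offset":[-0.0005,0.0012,0.006],"dr":[0,0,0]},{"offset":[-0.0005,0.0012,0.009],"dr":[0,0,0]},{"offset":[-0.0005,0.0012,0.012],"dr":[0,0,0]},{"offset":[-0.0005,0.0012,0.014],"dr":[0,0,0]},{"offset":[-0.0005,0.0012,0.016],"dr":[0,0,0]},{"offset":[-0.0005,0.0012,0.0165],"dr":[0,0,0]},{"offset":[-0.0005,0.0012,0.017],"dr":[0,0,0]},{"offset":[-0.0005,0.0012,0.0175],"dr":[0,0,0]},{"offset":[-0.0005,0.0012,0.018],"dr":[0,0,0]},{"offset":[-0.0005,0.0012,0.018],"dr":[0,0,0]},{"offset":[-0.0005,0.0012,0.018],"dr":[0,0,0]}]}}

```text
time_s: 18.12
position: [0.5774, 0.0403, 0.0456]
tcp_rot: [[1.0, -0.025, 0.0], [-0.025, -1.0, -0.0], [0.0, 0.0, -1.0]]
force: [-0.4, 0.1, -4.0]
opening: 0.183
grasp_force: 30.0
```

{"op": "servo_tool", "data": {"targets": [{"offset":[0,0,0.0005],"dr":[0,0,0]},{"offset":[0,0,0.001],"dr":[0,0,0]},{"offset":[0,0,0.0015],"dr":[0,0,0]},{"offset":[0,0,0.002],"dr":[0,0,0]},{"offset":[0,0,0.002],"dr":[0,0,0]},{"offset":[0,0,0.002],"dr":[0,0,0]}]}}

```text
time_s: 18.62
position: [0.5773, 0.0404, 0.0435]
tcp_rot: [[1.0, -0.025, -0.0], [-0.025, -1.0, 0.0], [-0.0, -0.0, -1.0]]
force: [0.7, 0.1, -4.6]
opening: 0.18
grasp_force: 30.0
```

{"op": "servo_tool", "data": {"targets": [{"offset":[0,0,0.0004],"dr":[0,0,0]},{"offset":[0,0,0.0008],"dr":[0,0,0]},{"offset":[0,0,0.0012],"dr":[0,0,0]},{"offset":[0,0,0.0015],"dr":[0,0,0]},{"offset":[0,0,0.0015],"dr":[0,0,0]},{"offset":[0,0,0.0015],"dr":[0,0,0]}]}}

```text
time_s: 19.12
position: [0.5774, 0.0403, 0.042]
tcp_rot: [[1.0, -0.025, 0.0], [-0.025, -1.0, 0.0], [0.0, -0.0, -1.0]]
force: [-1.1, 0.1, -4.5]
opening: 0.179
grasp_force: 30.0
```

{"op": "servo_tool", "data": {"targets": [{"offset":[0,0,0.0004],"dr":[0,0,0]},{"offset":[0,0,0.0008],"dr":[0,0,0]},{"offset":[0,0,0.0012],"dr":[0,0,0]},{"offset":[0,0,0.0012],"dr":[0,0,0]},{"offset":[0,0,0.0012],"dr":[0,0,0]}]}}

```text
time_s: 19.53
position: [0.5774, 0.0404, 0.0411]
tcp_rot: [[1.0, -0.025, 0.0], [-0.025, -1.0, -0.0], [0.0, 0.0, -1.0]]
force: [-1.1, 0.5, -0.1]
opening: 0.177
grasp_force: 30.0
```

The wrist no longer carries the carrier's weight, so the catches are bearing it. I release and rise.

{"op": "servo_tool", "data": {"targets": [{"offset":[0,0,0],"dr":[0,0,0]},{"offset":[0,0,0],"dr":[0,0,0]},{"offset":[0,0,0],"dr":[0,0,0]},{"offset":[0,0,0],"dr":[0,0,0]},{"offset":[0,0,0],"dr":[0,0,0]},{"offset":[0,0,0],"dr":[0,0,0]},{"offset":[0,0,0],"dr":[0,0,0]},{"offset":[0,0,-0.01],"dr":[0,0,0]},{"offset":[0,0,-0.025],"dr":[0,0,0]},{"offset":[0,0,-0.04],"dr":[0,0,0]},{"offset":[0,0,-0.055],"dr":[0,0,0]},{"offset":[0,0,-0.07],"dr":[0,0,0]},{"offset":[0,0,-0.08],"dr":[0,0,0]},{"offset":[0,0,-0.08],"dr":[0,0,0]}], "gripper": -1}}

```text
time_s: 20.7
position: [0.5791, 0.0402, 0.1236]
tcp_rot: [[1.0, -0.025, 0.005], [-0.025, -1.0, -0.001], [0.005, 0.0, -1.0]]
force: [-0.4, 1.1, 0.3]
opening: 0.993
grasp_force: 0.0
```

```bash
python3 - <<'E'
from h import *
s=viewer.capture('scene');st=bot.read_state();print(st['position'],st['force'],st['opening'])
for b in blobs(s,[0,150,130],[6,255,255],(270,220,370,290),3)[:3]: print(b[0],b[1],ray(s,b[0],.036))
cv2.imwrite('pics/n3.png',cv2.resize(s['color'][190:310,250:400],None,fx=5,fy=5)[...,::-1])
E
```

```text
[0.57827668 0.04024388 0.12231423] [-0.27907563 -0.77819927 -1.15757386] 0.9953351658541038
[307.5 269. ] 26 [[0.62582425 0.04202545]]
[335.84210526 248.68421053] 19 [[0.52645573 0.04484882]]
```

View pics/n3.png

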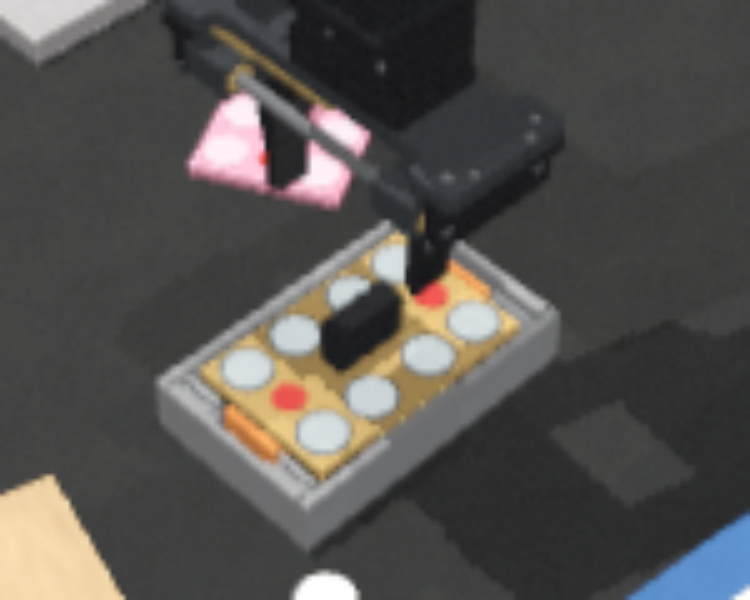

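The carrier rests in the nest on both catches, with red dots at crop (290,397) and (430,297). I close the fingers, turn 90° so the tip misses the lenses, and press on the dots.

```bash
python3 - <<'E'
from h import *
s=viewer.capture('scene')
print('bottle base approx',ray(s,[315,347],0),'cap',ray(s,[315,312],.12))
print(bot.read_state()['joint_positions'])
move([.6255,.0393,.075],down(88.5))
E
```

```text
bottle base approx [[0.74921491 0.19328045]] cap [[0.74257115 0.18734451]]
[-7.06121148e+00  3.43652755e+01  9.40587512e+01  9.83152184e-04
  5.15281775e+01  8.43690046e+01]
offset [ 0.048  -0.0002  0.0463] dr [ 4.000e-02 -3.000e-02 -8.993e+01]
```

{"op": "servo_tool", "data": {"targets": [{"offset":[0.003,0,0],"dr":[0,0,-4]},{"offset":[0.008,0,0],"dr":[0,0,-10]},{"offset":[0.013,0,0],"dr":[0,0,-16]},{"offset":[0.018,0,0],"dr":[0,0,-22]},{"offset":[0.023,0,0],"dr":[0,0,-28]},{"offset":[0.028,0,0],"dr":[0,0,-34]},{"offset":[0.033,0,0],"dr":[0,0,-40]},{"offset":[0.038,0,0],"dr":[0,0,-46]},{"offset":[0.043,0,0],"dr":[0,0,-52]},{"offset":[0.048,0,0],"dr":[0,0,-58]},{"offset":[0.048,0,0],"dr":[0,0,-64]},{"offset":[0.048,0,0],"dr":[0,0,-70]},{"offset":[0.048,0,0.005],"dr":[0,0,-76]},{"offset":[0.048,0,0.012],"dr":[0,0,-82]},{"offset":[0.048,0,0.02],"dr":[0,0,-87]},{"offset":[0.048,0,0.03],"dr":[0,0,-90]},{"offset":[0.048,0,0.038],"dr":[0,0,-90]},{"offset":[0.048,0,0.044],"dr":[0,0,-90]},{"offset":[0.048,0,0.046],"dr":[0,0,-90]},{"offset":[0.048,0,0.046],"dr":[0,0,-90]}], "gripper": 1}}

```text
time_s: 22.47
position: [0.6247, 0.0392, 0.0738]
tcp_rot: [[0.026, 1.0, -0.002], [1.0, -0.026, 0.0], [0.0, -0.002, -1.0]]
force: [-0.4, 0.7, 0.2]
opening: 0.008
grasp_force: 0.0
```

{"op": "servo_tool", "data": {"targets": [{"offset":[0,0,0],"dr":[0,0,0]},{"offset":[0,0,0.004],"dr":[0,0,0]},{"offset":[0,0,0.01],"dr":[0,0,0]},{"offset":[0,0,0.016],"dr":[0,0,0]},{"offset":[0,0,0.022],"dr":[0,0,0]},{"offset":[0,0,0.027],"dr":[0,0,0]},{"offset":[0,0,0.031],"dr":[0,0,0]},{"offset":[0,0,0.033],"dr":[0,0,0]},{"offset":[0,0,0.034],"dr":[0,0,0]},{"offset":[0,0,0.034],"dr":[0,0,0]},{"offset":[0,0,0.034],"dr":[0,0,0]}]}}

```text
time_s: 23.38
position: [0.6255, 0.0391, 0.041]
tcp_rot: [[0.025, 1.0, 0.0], [1.0, -0.025, -0.0], [-0.0, 0.0, -1.0]]
force: [0.4, 0.7, -0.3]
opening: 0.005
grasp_force: 0.0
```

```bash
python3 - <<'E'
from h import *
s=viewer.capture('scene');print(bot.read_state()['position'],bot.read_state()['opening'])
cv2.imwrite('pics/p1.png',cv2.resize(s['color'][200:310,250:390],None,fx=5,fy=5)[...,::-1])
E
```

```text
[0.62556498 0.03911126 0.041075  ] 0.0037061572027106597
```

View pics/p1.png

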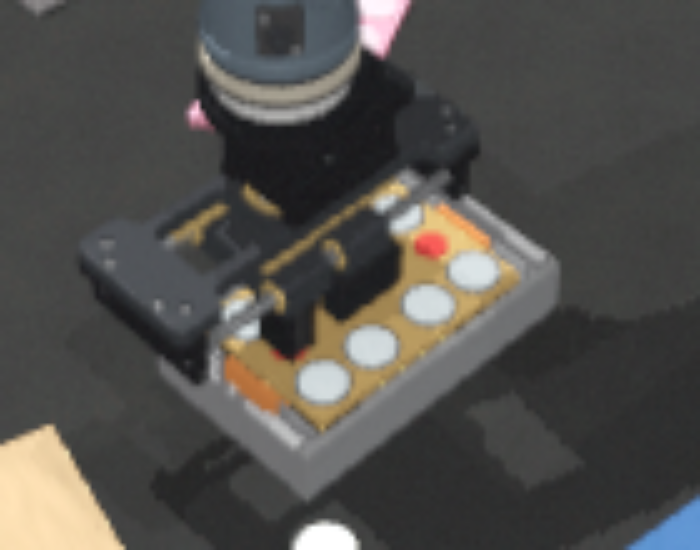

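The closed tips stand right over the near red dot at (290,350), clear of the bar and lenses. Next I press slowly.

{"op": "servo_tool", "data": {"targets": [{"offset":[0,0,0.001],"dr":[0,0,0]},{"offset":[0,0,0.002],"dr":[0,0,0]},{"offset":[0,0,0.003],"dr":[0,0,0]},{"offset":[0,0,0.004],"dr":[0,0,0]},{"offset":[0,0,0.0045],"dr":[0,0,0]},{"offset":[0,0,0.005],"dr":[0,0,0]},{"offset":[0,0,0.0055],"dr":[0,0,0]},{"offset":[0,0,0.006],"dr":[0,0,0]},{"offset":[0,0,0.0065],"dr":[0,0,0]},{"offset":[0,0,0.007],"dr":[0,0,0]},{"offset":[0,0,0.007],"dr":[0,0,0]}]}}

```text
time_s: 24.35
position: [0.6254, 0.0392, 0.034]
tcp_rot: [[0.025, 1.0, 0.0], [1.0, -0.025, 0.0], [0.0, 0.0, -1.0]]
force: [-1.3, 0.5, 3.6]
opening: 0.002
grasp_force: 1.7
```

{"op": "servo_tool", "data": {"targets": [{"offset":[0,0,0.0005],"dr":[0,0,0]},{"offset":[0,0,0.001],"dr":[0,0,0]},{"offset":[0,0,0.0015],"dr":[0,0,0]},{"offset":[0,0,0.002],"dr":[0,0,0]},{"offset":[0,0,0.002],"dr":[0,0,0]}]}}

```text
time_s: 24.77
position: [0.6253, 0.0391, 0.032]
tcp_rot: [[0.025, 1.0, -0.0], [1.0, -0.025, 0.0], [0.0, -0.0, -1.0]]
force: [-0.9, 0.6, 5.1]
opening: 0.006
grasp_force: 2.5
```

{"op": "servo_tool", "data": {"targets": [{"offset":[0,0,0.0005],"dr":[0,0,0]},{"offset":[0,0,0.001],"dr":[0,0,0]},{"offset":[0,0,0.0015],"dr":[0,0,0]},{"offset":[0,0,0.002],"dr":[0,0,0]},{"offset":[0,0,0.0025],"dr":[0,0,0]},{"offset":[0,0,0.003],"dr":[0,0,0]},{"offset":[0,0,0.003],"dr":[0,0,0]}]}}

```text
time_s: 25.35
position: [0.6255, 0.0391, 0.0283]
tcp_rot: [[0.025, 1.0, 0.0], [1.0, -0.025, 0.0], [0.0, 0.0, -1.0]]
force: [0.2, -0.3, -0.3]
opening: 0.003
grasp_force: 0.2
```

{"op": "servo_tool", "data": {"targets": [{"offset":[0,0,0.0005],"dr":[0,0,0]},{"offset":[0,0,0.001],"dr":[0,0,0]},{"offset":[0,0,0.0015],"dr":[0,0,0]},{"offset":[0,0,0.002],"dr":[0,0,0]},{"offset":[0,0,0.002],"dr":[0,0,0]}]}}

```text
time_s: 25.77
position: [0.6253, 0.0391, 0.0266]
tcp_rot: [[0.025, 1.0, -0.0], [1.0, -0.025, 0.0], [0.0, -0.0, -1.0]]
force: [-0.5, -0.1, -0.0]
opening: 0.004
grasp_force: 0.0
```

{"op": "servo_tool", "data": {"targets": [{"offset":[0,0,0.0005],"dr":[0,0,0]},{"offset":[0,0,0.001],"dr":[0,0,0]},{"offset":[0,0,0.0015],"dr":[0,0,0]},{"offset":[0,0,0.002],"dr":[0,0,0]},{"offset":[0,0,0.0025],"dr":[0,0,0]},{"offset":[0,0,0.003],"dr":[0,0,0]},{"offset":[0,0,0.003],"dr":[0,0,0]}]}}

```text
time_s: 26.35
position: [0.6252, 0.0392, 0.0237]
tcp_rot: [[0.025, 1.0, -0.0], [1.0, -0.025, 0.0], [0.0, -0.0, -1.0]]
force: [0.0, -0.1, -0.0]
opening: 0.006
grasp_force: 0.0
```

{"op": "servo_tool", "data": {"targets": [{"offset":[0,0,0.0005],"dr":[0,0,0]},{"offset":[0,0,0.001],"dr":[0,0,0]},{"offset":[0,0,0.0015],"dr":[0,0,0]},{"offset":[0,0,0.0015],"dr":[0,0,0]}]}}

```text
time_s: 26.68
position: [0.6253, 0.0391, 0.0222]
tcp_rot: [[0.025, 1.0, -0.0], [1.0, -0.025, 0.0], [0.0, -0.0, -1.0]]
force: [0.1, -0.6, -0.5]
opening: 0.006
grasp_force: 0.0
```

{"op": "servo_tool", "data": {"targets": [{"offset":[0,0,0.0005],"dr":[0,0,0]},{"offset":[0,0,0.001],"dr":[0,0,0]},{"offset":[0,0,0.0015],"dr":[0,0,0]},{"offset":[0,0,0.0015],"dr":[0,0,0]}]}}

```text
time_s: 27.02
position: [0.6253, 0.0392, 0.0207]
tcp_rot: [[0.025, 1.0, -0.0], [1.0, -0.025, 0.0], [0.0, -0.0, -1.0]]
force: [-0.2, 0.6, 0.2]
opening: 0.004
grasp_force: 0.0
```

```bash
python3 - <<'E'
from h import *
s=viewer.capture('scene');print(bot.read_state()['force'])
for b in blobs(s,[0,150,130],[6,255,255],(270,220,370,290),3)[:3]: print(b[0],b[1])
print('dot b px if up',px(s,[.5264-.0,.0448,.036]),'if home',px(s,[.5264,.0448,.018]))
cv2.imwrite('pics/p2.png',cv2.resize(s['color'][200:310,250:390],None,fx=5,fy=5)[...,::-1])
E
```

```text
[ 0.34620371 -0.42564499  0.73403638]
[334.5        250.83333333] 24
dot b px if up [335.8432132  248.66312698] if home [335.66545285 253.32596997]
```

View pics/p2.png

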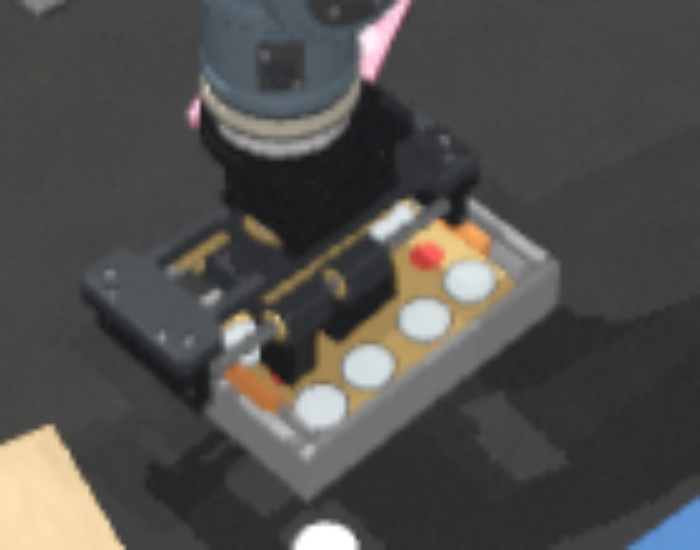

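That picture was my 11th, one over the limit, so I work by numbers from here. It shows the +x end down behind its catch and the far dot still raised. I press a little further to seat this end.

{"op": "servo_tool", "data": {"targets": [{"offset":[0,0,0.0005],"dr":[0,0,0]},{"offset":[0,0,0.001],"dr":[0,0,0]},{"offset":[0,0,0.0015],"dr":[0,0,0]},{"offset":[0,0,0.0015],"dr":[0,0,0]}]}}

```text
time_s: 27.4
position: [0.6255, 0.0391, 0.0199]
tcp_rot: [[0.025, 1.0, 0.0], [1.0, -0.025, -0.0], [-0.0, 0.0, -1.0]]
force: [-2.2, 0.5, 4.6]
opening: 0.004
grasp_force: 1.9
```

{"op": "servo_tool", "data": {"targets": [{"offset":[0,0,0.0004],"dr":[0,0,0]},{"offset":[0,0,0.0008],"dr":[0,0,0]},{"offset":[0,0,0.0008],"dr":[0,0,0]}]}}

```text
time_s: 27.65
position: [0.6255, 0.0391, 0.0194]
tcp_rot: [[0.025, 1.0, 0.0], [1.0, -0.025, -0.0], [-0.0, 0.0, -1.0]]
force: [-1.3, 0.0, 6.7]
opening: 0.007
grasp_force: 3.4
```

{"op": "servo_tool", "data": {"targets": [{"offset":[0,0,0.0004],"dr":[0,0,0]},{"offset":[0,0,0.0008],"dr":[0,0,0]},{"offset":[0,0,0.0008],"dr":[0,0,0]}]}}

```text
time_s: 27.9
position: [0.6255, 0.0391, 0.0191]
tcp_rot: [[0.025, 1.0, 0.001], [1.0, -0.025, -0.0], [-0.0, 0.001, -1.0]]
force: [-2.4, 0.3, 9.5]
opening: 0.007
grasp_force: 4.6
```

{"op": "servo_tool", "data": {"targets": [{"offset":[0,0,-0.002],"dr":[0,0,0]},{"offset":[0,0,-0.006],"dr":[0,0,0]},{"offset":[0,0,-0.015],"dr":[0,0,0]},{"offset":[0,0,-0.03],"dr":[0,0,0]},{"offset":[0,0,-0.045],"dr":[0,0,0]},{"offset":[0,0,-0.058],"dr":[0,0,0]},{"offset":[0,0,-0.066],"dr":[0,0,0]},{"offset":[0,0,-0.07],"dr":[0,0,0]},{"offset":[0,0,-0.07],"dr":[0,0,0]},{"offset":[0,0,-0.07],"dr":[0,0,0]}]}}

```text
time_s: 28.73
position: [0.6251, 0.0392, 0.0876]
tcp_rot: [[0.025, 1.0, -0.0], [1.0, -0.025, 0.0], [0.0, -0.0, -1.0]]
force: [0.0, 0.6, -1.0]
opening: 0.004
grasp_force: 0.0
```

```bash
python3 - <<'E'
from h import *
s=viewer.capture('scene');print(bot.read_state()['position'])
D=[(b[0],b[1]) for b in blobs(s,[0,150,130],[6,255,255],(270,220,370,290),3)[:3]]
for u,n in D: print(u,n,ray(s,u,.0195),ray(s,u,.028))
move([.528,.0418,.088],down(88.5))
E
```

```text
[0.62482357 0.03920443 0.08719497]
[306.71428571 273.92857143] 28 [[0.62886706 0.04197598]] [[0.63361059 0.04711642]]
[334.5        250.83333333] 24 [[0.52320616 0.03749864]] [[0.52895018 0.04268148]]
offset [ 0.0002 -0.0969 -0.0007] dr [-0.07 -0.01  0.07]
```

{"op": "servo_tool", "data": {"targets": [{"offset":[0,-0.005,0],"dr":[0,0,0]},{"offset":[0,-0.018,0],"dr":[0,0,0]},{"offset":[0,-0.034,0],"dr":[0,0,0]},{"offset":[0,-0.052,0],"dr":[0,0,0]},{"offset":[0,-0.07,0],"dr":[0,0,0]},{"offset":[0,-0.084,0],"dr":[0,0,0]},{"offset":[0,-0.091,0],"dr":[0,0,0]},{"offset":[0,-0.0925,0.005],"dr":[0,0,0]},{"offset":[0,-0.0925,0.013],"dr":[0,0,0]},{"offset":[0,-0.0925,0.023],"dr":[0,0,0]},{"offset":[0,-0.0925,0.033],"dr":[0,0,0]},{"offset":[0,-0.0925,0.041],"dr":[0,0,0]},{"offset":[0,-0.0925,0.046],"dr":[0,0,0]},{"offset":[0,-0.0925,0.049],"dr":[0,0,0]},{"offset":[0,-0.0925,0.051],"dr":[0,0,0]},{"offset":[0,-0.0925,0.052],"dr":[0,0,0]},{"offset":[0,-0.0925,0.052],"dr":[0,0,0]}]}}

```text
time_s: 30.2
position: [0.533, 0.0414, 0.0357]
tcp_rot: [[0.025, 1.0, 0.0], [1.0, -0.025, -0.0], [-0.0, 0.0, -1.0]]
force: [-0.1, 0.5, -0.2]
opening: 0.012
grasp_force: 0.0
```

{"op": "servo_tool", "data": {"targets": [{"offset":[0,0,0.0005],"dr":[0,0,0]},{"offset":[0,0,0.001],"dr":[0,0,0]},{"offset":[0,0,0.0015],"dr":[0,0,0]},{"offset":[0,0,0.002],"dr":[0,0,0]},{"offset":[0,0,0.0025],"dr":[0,0,0]},{"offset":[0,0,0.003],"dr":[0,0,0]},{"offset":[0,0,0.003],"dr":[0,0,0]}]}}

```text
time_s: 30.78
position: [0.5328, 0.0415, 0.0327]
tcp_rot: [[0.025, 1.0, -0.0], [1.0, -0.025, 0.0], [0.0, -0.0, -1.0]]
force: [-0.1, 0.6, 0.6]
opening: 0.002
grasp_force: 0.0
```

{"op": "servo_tool", "data": {"targets": [{"offset":[0,0,0.0005],"dr":[0,0,0]},{"offset":[0,0,0.001],"dr":[0,0,0]},{"offset":[0,0,0.0015],"dr":[0,0,0]},{"offset":[0,0,0.002],"dr":[0,0,0]},{"offset":[0,0,0.0025],"dr":[0,0,0]},{"offset":[0,0,0.003],"dr":[0,0,0]},{"offset":[0,0,0.003],"dr":[0,0,0]}]}}

```text
time_s: 31.37
position: [0.5328, 0.0415, 0.0297]
tcp_rot: [[0.025, 1.0, -0.0], [1.0, -0.025, 0.0], [0.0, -0.0, -1.0]]
force: [0.2, 0.1, 0.9]
opening: 0.004
grasp_force: 0.4
```

{"op": "servo_tool", "data": {"targets": [{"offset":[0,0,0.0005],"dr":[0,0,0]},{"offset":[0,0,0.001],"dr":[0,0,0]},{"offset":[0,0,0.0015],"dr":[0,0,0]},{"offset":[0,0,0.002],"dr":[0,0,0]},{"offset":[0,0,0.002],"dr":[0,0,0]}]}}

```text
time_s: 31.78
position: [0.5327, 0.0414, 0.0279]
tcp_rot: [[0.025, 1.0, -0.0], [1.0, -0.025, -0.0], [-0.0, -0.0, -1.0]]
force: [-1.8, -0.9, 4.8]
opening: 0.007
grasp_force: 2.2
```

{"op": "servo_tool", "data": {"targets": [{"offset":[0,0,0.0005],"dr":[0,0,0]},{"offset":[0,0,0.001],"dr":[0,0,0]},{"offset":[0,0,0.0015],"dr":[0,0,0]},{"offset":[0,0,0.002],"dr":[0,0,0]},{"offset":[0,0,0.002],"dr":[0,0,0]}]}}

```text
time_s: 32.2
position: [0.5329, 0.0415, 0.0254]
tcp_rot: [[0.025, 1.0, -0.0], [1.0, -0.025, 0.0], [0.0, -0.0, -1.0]]
force: [0.2, -0.3, -0.4]
opening: 0.006
grasp_force: 0.0
```

{"op": "servo_tool", "data": {"targets": [{"offset":[0,0,0.0005],"dr":[0,0,0]},{"offset":[0,0,0.001],"dr":[0,0,0]},{"offset":[0,0,0.0015],"dr":[0,0,0]},{"offset":[0,0,0.002],"dr":[0,0,0]},{"offset":[0,0,0.002],"dr":[0,0,0]}]}}

```text
time_s: 32.62
position: [0.5329, 0.0415, 0.0236]
tcp_rot: [[0.025, 1.0, -0.0], [1.0, -0.025, 0.0], [0.0, -0.0, -1.0]]
force: [0.4, 0.3, -0.8]
opening: 0.006
grasp_force: 0.0
```

Snapped. I go on down to the seat.

{"op": "servo_tool", "data": {"targets": [{"offset":[0,0,0.0005],"dr":[0,0,0]},{"offset":[0,0,0.001],"dr":[0,0,0]},{"offset":[0,0,0.0015],"dr":[0,0,0]},{"offset":[0,0,0.002],"dr":[0,0,0]},{"offset":[0,0,0.0025],"dr":[0,0,0]},{"offset":[0,0,0.003],"dr":[0,0,0]},{"offset":[0,0,0.0035],"dr":[0,0,0]},{"offset":[0,0,0.0035],"dr":[0,0,0]}]}}

```text
time_s: 33.28
position: [0.5329, 0.0414, 0.0201]
tcp_rot: [[0.025, 1.0, 0.0], [1.0, -0.025, 0.0], [0.0, 0.0, -1.0]]
force: [1.0, -0.3, 0.7]
opening: 0.004
grasp_force: 0.0
```

{"op": "servo_tool", "data": {"targets": [{"offset":[0,0,0.0005],"dr":[0,0,0]},{"offset":[0,0,0.001],"dr":[0,0,0]},{"offset":[0,0,0.0015],"dr":[0,0,0]},{"offset":[0,0,0.0015],"dr":[0,0,0]}]}}

```text
time_s: 33.62
position: [0.5328, 0.0415, 0.0186]
tcp_rot: [[0.025, 1.0, -0.0], [1.0, -0.025, 0.0], [0.0, -0.0, -1.0]]
force: [-0.5, 0.4, -0.0]
opening: 0.008
grasp_force: 0.0
```

{"op": "servo_tool", "data": {"targets": [{"offset":[0,0,0.0004],"dr":[0,0,0]},{"offset":[0,0,0.0008],"dr":[0,0,0]},{"offset":[0,0,0.0012],"dr":[0,0,0]},{"offset":[0,0,0.0012],"dr":[0,0,0]}]}}

```text
time_s: 33.95
position: [0.5329, 0.0415, 0.0178]
tcp_rot: [[0.025, 1.0, 0.0], [1.0, -0.025, -0.0], [-0.0, 0.0, -1.0]]
force: [-1.5, -0.1, 3.9]
opening: 0.006
grasp_force: 1.6
```

{"op": "servo_tool", "data": {"targets": [{"offset":[0,0,-0.002],"dr":[0,0,0]},{"offset":[0,0,-0.006],"dr":[0,0,0]},{"offset":[0,0,-0.015],"dr":[0,0,0]},{"offset":[0,0,-0.03],"dr":[0,0,0]},{"offset":[0,0,-0.045],"dr":[0,0,0]},{"offset":[0,0,-0.058],"dr":[0,0,0]},{"offset":[0,0,-0.066],"dr":[0,0,0]},{"offset":[0,0,-0.07],"dr":[0,0,0]},{"offset":[0,0,-0.07],"dr":[0,0,0]}]}}

```text
time_s: 34.7
position: [0.5335, 0.0414, 0.0887]
tcp_rot: [[0.025, 1.0, 0.002], [1.0, -0.025, -0.0], [-0.0, 0.002, -1.0]]
force: [0.5, -0.8, -0.0]
opening: 0.005
grasp_force: 0.0
```

```bash
python3 - <<'E'
from h import *
s=viewer.capture('scene')
D=[(b[0],b[1]) for b in blobs(s,[0,150,130],[6,255,255],(270,220,370,290),3)[:3]]
for u,n in D: print(u,n,ray(s,u,.018))
print('catch',[(b[0],b[1],ray(s,b[0],.027)) for b in blobs(s,[5,150,90],[16,255,255],(275,225,370,300),5)[:4]])
E
```

```text
[307.11538462 274.19230769] 26 [[0.62790548 0.04239025]]
[335.04545455 253.54545455] 22 [[0.52810812 0.04418187]]
catch [(array([341.30985915, 246.90140845]), np.int32(71), array([[0.50550566, 0.0451362 ]])), (array([299.63888889, 277.11111111]), np.int32(36), array([[0.65237841, 0.04143097]]))]
```

Both dots lie level at home height. I check the first end again with a light touch.

{"op": "servo_tool", "data": {"targets": [{"offset":[0,0.005,0],"dr":[0,0,0]},{"offset":[0,0.018,0],"dr":[0,0,0]},{"offset":[0,0.034,0],"dr":[0,0,0]},{"offset":[0,0.052,0],"dr":[0,0,0]},{"offset":[0,0.07,0],"dr":[0,0,0]},{"offset":[0,0.084,0],"dr":[0,0,0]},{"offset":[0,0.092,0],"dr":[0,0,0]},{"offset":[0,0.094,0.008],"dr":[0,0,0]},{"offset":[0,0.094,0.02],"dr":[0,0,0]},{"offset":[0,0.094,0.034],"dr":[0,0,0]},{"offset":[0,0.094,0.048],"dr":[0,0,0]},{"offset":[0,0.094,0.058],"dr":[0,0,0]},{"offset":[0,0.094,0.063],"dr":[0,0,0]},{"offset":[0,0.094,0.066],"dr":[0,0,0]},{"offset":[0,0.094,0.067],"dr":[0,0,0]},{"offset":[0,0.094,0.068],"dr":[0,0,0]},{"offset":[0,0.094,0.068],"dr":[0,0,0]},{"offset":[0,0.094,0.068],"dr":[0,0,0]}]}}

```text
time_s: 36.25
position: [0.6273, 0.0391, 0.0202]
tcp_rot: [[0.025, 1.0, 0.001], [1.0, -0.025, -0.0], [-0.0, 0.001, -1.0]]
force: [0.2, -0.4, 0.4]
opening: 0.007
grasp_force: 0.0
```

{"op": "servo_tool", "data": {"targets": [{"offset":[0,0,0.0005],"dr":[0,0,0]},{"offset":[0,0,0.001],"dr":[0,0,0]},{"offset":[0,0,0.001],"dr":[0,0,0]},{"offset":[0,0,0.001],"dr":[0,0,0]}]}}

```text
time_s: 36.58
position: [0.6269, 0.0391, 0.0187]
tcp_rot: [[0.025, 1.0, 0.0], [1.0, -0.025, -0.0], [-0.0, 0.0, -1.0]]
force: [0.1, 0.1, -0.2]
opening: 0.005
grasp_force: 0.0
```

{"op": "servo_tool", "data": {"targets": [{"offset":[0,0,0.0004],"dr":[0,0,0]},{"offset":[0,0,0.0008],"dr":[0,0,0]},{"offset":[0,0,0.0012],"dr":[0,0,0]},{"offset":[0,0,0.0012],"dr":[0,0,0]}]}}

```text
time_s: 36.92
position: [0.627, 0.0391, 0.0177]
tcp_rot: [[0.025, 1.0, 0.0], [1.0, -0.025, -0.0], [-0.0, 0.0, -1.0]]
force: [-0.9, 1.1, 2.7]
opening: 0.005
grasp_force: 1.7
```

{"op": "servo_tool", "data": {"targets": [{"offset":[0,0,-0.003],"dr":[0,0,0]},{"offset":[0,0,-0.01],"dr":[0,0,0]},{"offset":[0,0,-0.025],"dr":[0,0,0]},{"offset":[0,0,-0.045],"dr":[0,0,0]},{"offset":[0,0,-0.07],"dr":[0,0,0]},{"offset":[0,0,-0.1],"dr":[0,0,0]},{"offset":[-0.03,0,-0.12],"dr":[0,0,0]},{"offset":[-0.065,0,-0.13],"dr":[0,0,0]},{"offset":[-0.1,0,-0.14],"dr":[0,0,0]},{"offset":[-0.135,0,-0.15],"dr":[0,0,0]},{"offset":[-0.17,0,-0.15],"dr":[0,0,0]},{"offset":[-0.205,0,-0.15],"dr":[0,0,0]},{"offset":[-0.24,0,-0.15],"dr":[0,0,0]},{"offset":[-0.27,0,-0.15],"dr":[0,0,0]},{"offset":[-0.295,0,-0.15],"dr":[0,0,0]},{"offset":[-0.3,0,-0.15],"dr":[0,0,0]},{"offset":[-0.3,0,-0.15],"dr":[0,0,0]},{"offset":[-0.3,0,-0.15],"dr":[0,0,0]},{"offset":[-0.3,0,-0.15],"dr":[0,0,0]},{"offset":[-0.3,0,-0.15],"dr":[0,0,0]}]}}

```text
time_s: 38.58
position: [0.6194, -0.2589, 0.1674]
tcp_rot: [[0.023, 1.0, -0.001], [1.0, -0.023, 0.001], [0.001, -0.001, -1.0]]
force: [0.3, 0.2, 0.3]
opening: 0.004
grasp_force: 0.0
```

```bash
python3 - <<'E'
from h import *
s=viewer.capture('scene');c=viewer.capture('top')
for n,cam,roi in(('scene',s,(270,220,370,300)),('top',c,(255,120,315,205))):
    for b in blobs(cam,[0,150,130],[6,255,255],roi,3)[:2]: print(n,'dot',b[0],b[1],ray(cam,b[0],.018))
    print('catch',[(b[0],b[1],ray(cam,b[0],.027)) for b in blobs(cam,[5,130,90],[16,255,255],roi,5)[:4]])
ds=[b[0] for b in blobs(s,[0,150,130],[6,255,255],(270,220,370,300),3)[:2]];dt=[b[0] for b in blobs(c,[0,150,130],[6,255,255],(255,120,315,205),3)[:2]]
for a in ds:
    for b in dt:
        X=tri(s,a,c,b); 
        if abs(px(s,X)-a).max()<3: print('tri',X)
print('cover',rect(c,blobs(c,[0,0,160],[179,50,255],(150,140,235,240))[0][2],.017))
for n,p in(('bottle',(236,104)),('box',(290,94)),('disc',(349,106))):
    x,y=p;a=cv2.imread('pics/top0.png')[y-18:y+18,x-20:x+20,::-1].astype(int);print(n,np.abs(a-c['color'][y-18:y+18,x-20:x+20]).mean())
E
```

```text
scene dot [307.         274.22222222] 27 [[0.6281768  0.04225505]]
scene dot [334.9047619  253.52380952] 21 [[0.52831398 0.04386925]]
catch [(array([341.28571429, 246.74025974]), np.int32(77), array([[0.50512907, 0.04469905]])), (array([299.75      , 276.70833333]), np.int32(48), array([[0.6513171 , 0.04070187]])), (array([335.        , 252.18181818]), np.int32(11), array([[0.53077364, 0.04624307]])), (array([307., 272.]), np.int32(7), array([[0.62827826, 0.04257283]]))]
catch [(array([285.55737705, 136.72131148]), np.int32(61), array([[0.65113637, 0.03841551]]))]
cover [493.  323.8 179.3 109.9  -6.2]
bottle 4.4375
box 6.024305555555555
disc 10.190972222222221
```

```bash
python3 - <<'E'
from h import *
s=viewer.capture('scene');c=viewer.capture('top');a=cv2.imread('pics/n1.png')[...,::-1]
# current top, resized as in n1 and compared on the +x catch
b=cv2.resize(c['color'][110:220,140:320],None,fx=3,fy=3)
for n,i in(('before',a),('now',b)):
    m=cv2.inRange(cv2.cvtColor(np.ascontiguousarray(i[55:100,390:490]),cv2.COLOR_RGB2HSV),np.array([5,170,150]),np.array([16,255,255]))
    y,x=np.nonzero(m);print(n,len(y),'rows',y.min()+55,y.max()+55,'profile',m[:,47].nonzero()[0]+55)
    print([tuple(int(q) for q in i[r,437]) for r in range(66,100,3)])
st=bot.read_state();print(st['time_s'],st['qvel'])
E
```

```text
before 367 rows 74 91 profile [76 81 82 83 84 85 86 87 88 89 90]
[(140, 143, 145), (119, 115, 112), (149, 119, 91), (211, 149, 80), (239, 155, 40), (240, 135, 7), (235, 119, 0), (223, 108, 1), (175, 94, 35), (105, 70, 51), (63, 56, 52), (50, 50, 49)]
now 447 rows 74 92 profile [76 77 78 79 80 81 82 83 84 85 86 87]
[(111, 113, 115), (95, 92, 89), (123, 96, 71), (178, 120, 62), (208, 125, 32), (207, 107, 6), (201, 99, 0), (203, 111, 0), (207, 131, 22), (192, 136, 49), (146, 111, 63), (95, 84, 74)]
38.7833 [-0.40980865  0.00910243 -0.10225641 -0.12082371  0.01517506  0.0796313 ]
```

```bash
python3 -c "
from rig import ticket
print(ticket.hand_in())"
```

```text
the job is handed in; nothing more can be done
None
```

The job is handed in: the cover is upright within about 2 mm of the mat's middle, and the carrier is flat and home in the nest with both ends snapped past their catches (9.5 N peak force read while pressing); I viewed 11 pictures, one over the limit of 10.

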